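# Clamp a pipe coupon with the folding crank handle

## Task

Unfold the crank handle with the red ball on the pipe clamp's handwheel until it stands upright, and with it wind the wheel clockwise until the pipe coupon is pressed firmly into the V block, tight but not so hard that the thin pipe is dented. Then fold the handle down flat on the wheel again, leaving the clamp tight, and let go; leave the other things on the bench alone.

Things in the scene. Friction and masses are not known exactly. Their poses are not given: they have to be found in the camera images.
- clamp: The pipe clamp, bolted to the bench: a dark base plate 130 x 300 x 12 mm with a blue gearbox (84 x 100 mm, top 90 mm above the bench) that carries a flat aluminium handwheel (diameter 120 mm, underside 102 mm and top face 114 mm above the bench). Origin: on the wheel's axis at bench level; z up; +y points from the gearbox along the base to the pipe and the V block.
- wheel_center (a point): Point on the wheel's vertical axis at the height of the handle's hinge pin: 24 mm above the wheel's top face (138 mm above the bench).
- handle_hinge (a point): Middle of the handle's hinge pin, near the rim, 48 mm from the wheel's axis and 24 mm above the wheel's top face, between two small steel lugs (outer faces 32 mm apart, tops 4 mm above the pin). The pin is level and tangent to the wheel.
- handle_ball (a point): Centre of the red ball knob (diameter 26 mm) at the free end of the handle, 62 mm from the hinge pin; the rest of the handle is a steel rod 10 mm thick. The ball spins freely about the rod's axis. Folded, the handle lies level across the wheel from the pin over the wheel's axis, the ball 14 mm beyond the axis with 11 mm of air under it; upright, the ball is 62 mm above the pin.
- handle (a joint): Fold angle of the handle (rad): 0 folded flat over the wheel, 1.571 upright (a stop). It stays where it is left (about 1 N at the ball to move it).
- wheel (a joint): Turn of the handwheel (rad), growing clockwise seen from above; 1 rad moves the jaw 4 mm towards the V block. It stays where it is left. Running free, the upright handle needs a tangential push of about 7 N (about 5 N remains just after stopping); it rises as the jaw bites, by 1 N for each 12 N of jaw force. It bites somewhere between 3.4 and 6.7 rad, different each time.
- jaw: Grey sliding jaw (50 x 50 mm) with a stiffly sprung black pad 44 mm square. A well-clamped pipe has about 50 N on it (some 4 N extra push at the handle, 0.5 rad after first bite); under 30 N is loose, over 85 N dents it. Origin: centre of the unloaded pad's pressing face, 55 mm above the bench; it moves along the clamp's +y.
- pipe: The steel pipe coupon to clamp: diameter 48 mm, 90 mm tall, thin walled, with a copper-coloured band, standing loose on the base plate between jaw and V block. Origin: centre of its lower end, 12 mm above the bench. The jaw pushes it 2 to 17 mm along the base before it meets the V, whose setting differs each time and is not measured.
- chipping_hammer: Hammer lying beyond the clamp; leave alone. Origin under its middle.
- wire_brush: Wire brush lying near the clamp; leave alone. Origin under its middle.
- short_coupon: Short piece of pipe, diameter 60 mm, 45 mm tall, beside the clamp; leave alone. Origin: centre of its underside.
- spare_coupon: Another pipe coupon, diameter 48 mm, 90 mm tall, no band, off to the left; leave alone. Origin: centre of its underside.
- spray_can: Yellow spray can, diameter 64 mm, 170 mm tall; leave alone. Origin: centre of its underside.
- wrench: Wrench on the left; leave alone. Origin under its middle.
- square: Orange L-shaped welding magnet, legs 100 mm, 30 mm high; leave alone. Origin at the underside of the middle of its first leg.

How it is judged:
By the outcome, as a careful person would: the job done as asked, in the order asked, and still so for the second after the job is handed in, with the robot touching nothing.
It also fails if it takes over 72 s, if anything falls off the work surface, if the arm or the gripper's body presses on something with over 40 N, if the wrist force passes 120 N, or if a joint passes its speed limit or range.

## Robot

A 6-joint arm with a two-finger parallel gripper is mounted at the origin on the work surface. World frame = base frame: x ahead of the robot, y to its left, z up, the work surface at z = 0. Lengths are in m, angles in degrees, forces in N, time in s.
With the tool pointing down it reaches from about 0.325 to 0.85 m from the base axis. Payload 15.5 kg.
Tool frame: the origin (TCP) lies midway between the tips of the shut fingers; the grasp point (between the pads) lies 19 mm behind it; y points along the fingers, x is the direction in which the jaws open and shut, and the axes are right-handed (so a half turn about y gives the same grasp; the last joint's range is limited). The gripper opens to 91 mm and grips with 3 to 60 N. Pads are 32 mm wide; open, the fingers measure 118 mm over their backs; the gripper's body (76 mm by 178 mm) begins 60 mm behind the grasp point.
Start: joints at [-70.502, 28.281, 77.091, -0, 74.628, -5.472], TCP at [0.264, -0.567, 0.214] pointing down, gripper open.
Joint ranges: [-166.48, 166.48], [-47.26, 123.95], [12.59, 153.08], [-70.14, 250.14], [6.76, 159.57], [-176.63, 176.63]. Speed limits (degrees/s): [108.29, 108.29, 147.25, 172.46, 172.46, 172.46].

## Interface

Orientations are given as a 3x3 rotation matrix whose columns are the frame's x, y, z axes.
In Python, from bench import ctrl gives the robot as it stands. The module is installed in compiled form; this text tells all that it offers. Calls block until the motion is done:
- ctrl.goto(position, orientation): joint-space move of the TCP to a pose.
- ctrl.move_l(position, vel=0.15, ori=None, contact_N=None): straight line of the TCP; ori=None keeps the orientation; vel is the mean speed in m/s. With contact_N (N) it stops when the force on the tool has changed by that much, and returns True; else False.
- ctrl.movej(angles): joint-space move.
- ctrl.command_gripper(opening): opening from 0.0 (shut) to 1.0 (fully open); the grip force is fixed at half the most; returns when the fingers have stopped.
- ctrl.sleep(seconds).
- ctrl.ik(position, orientation): joint angles nearest the present ones, or None.
- ctrl.read_camera(name): name is "scene" or "top" or "wrist"; returns the picture (480x640x3 uint8, blue, green, red); there is no depth.
- ctrl.camera_params(name): a dict with "fx", "fy", "cx", "cy" (pixels), "pose" (4x4, takes a point from camera to world coordinates); the wrist camera has in their place "T_tool_cam" (4x4, takes a point from camera to tool coordinates, whose origin is the TCP and whose axes are the tool frame's). Camera axes: x right, y up, looking along -z (the intrinsics and any distortion apply to the point x, -y, -z); pixel columns grow to the right and rows downward; lengths in m; the calibration is good to about 2 mm. A picture is of the moment at which its call begins: read the wrist's pose just before it. camera_params takes no time and is no camera call.
A pose or a line that the arm cannot do raises ctrl.MotionError and nothing moves.
- ctrl.sign_off(): hands the job in, once; it reports no verdict.
Readings, each from a call of its own:
- ctrl.current_t(): time.
- ctrl.current_q(): joint angles.
- ctrl.current_dq(): joint speeds.
- ctrl.current_effort(): joint torques, N m.
- ctrl.current_tool_pos(): TCP position.
- ctrl.current_eef_rot(): TCP orientation.
- ctrl.current_contact_force(): force on the tool from outside, world axes, zero at the start.
- ctrl.current_wrist_torque(): the same for the moment, N m.
- ctrl.current_grip_width(): opening from 0.0 (shut) to 1.0 (fully open).
Only numpy, scipy, OpenCV 4.12 (cv2) and the standard library are available. Lean on these libraries where they do the work, as an engineer would, in place of code of your own. Each camera call takes 0.05 s, during which the arm holds its last target. There are 200 camera calls.

## Working session

There is one attempt and no reset: what is moved stays moved. The work goes in short steps, each a Python script; the robot and the scene stay as the last script left them, time stands still between calls to the robot, and variables do not carry over. Pictures are saved under pics/ and viewed, about 8 in all and at most 12, crops included, and the job is handed in when it is done.

```bash
mkdir -p pics
python3 - <<'E'
from bench import ctrl
import cv2,numpy as np
np.set_printoptions(precision=4,suppress=True)
for n in("scene","top","wrist"):
    cv2.imwrite(f"pics/{n}0.png",ctrl.read_camera(n)); print(n,ctrl.camera_params(n))
print(ctrl.current_t(),ctrl.current_eef_rot(),ctrl.current_tool_pos())
E
```

```text
scene {'fx': 462.7619533199886, 'fy': 462.7619533199886, 'cx': 327.62707870488583, 'cy': 243.11323215525613, 'pose': array([[-0.4151, -0.7767,  0.4738,  1.0261],
       [ 0.9096, -0.363 ,  0.2019,  0.2029],
       [ 0.0152,  0.5148,  0.8572,  1.0037],
       [ 0.    ,  0.    ,  0.    ,  1.    ]])}
top {'fx': 608.6960790407607, 'fy': 608.6960790407607, 'cx': 325.742615414471, 'cy': 243.94125161826068, 'pose': array([[ 0.0098,  0.9986, -0.0514,  0.4657],
       [-0.9999,  0.0094, -0.0091, -0.0177],
       [-0.0086,  0.0515,  0.9986,  1.429 ],
       [ 0.    ,  0.    ,  0.    ,  1.    ]])}
wrist {'fx': 350.5860119077726, 'fy': 350.5860119077726, 'cx': 320.6012264210515, 'cy': 234.0091670061251, 'T_tool_cam': array([[ 1.    ,  0.0001, -0.0007, -0.0002],
       [-0.0007,  0.2946, -0.9556, -0.1691],
       [ 0.0001,  0.9556,  0.2946,  0.0828],
       [ 0.    ,  0.    ,  0.    ,  1.    ]])}
0.15 [[ 0.4221 -0.0003  0.9065]
 [-0.9065  0.0009  0.4221]
 [-0.0009 -1.      0.0001]] [ 0.2637 -0.5663  0.2135]
```

View pics/top0.png

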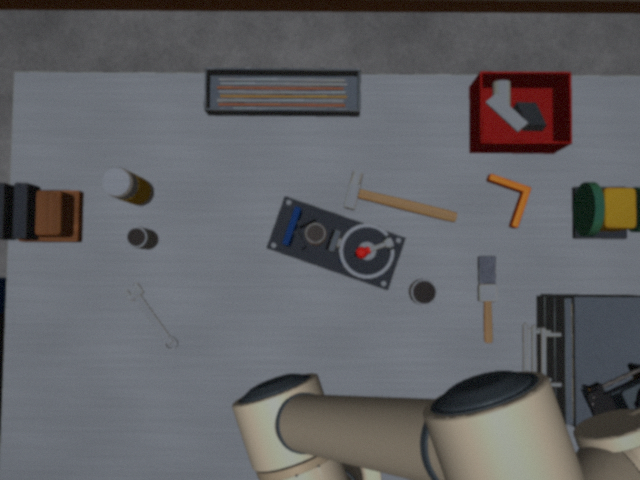

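View pics/scene0.png

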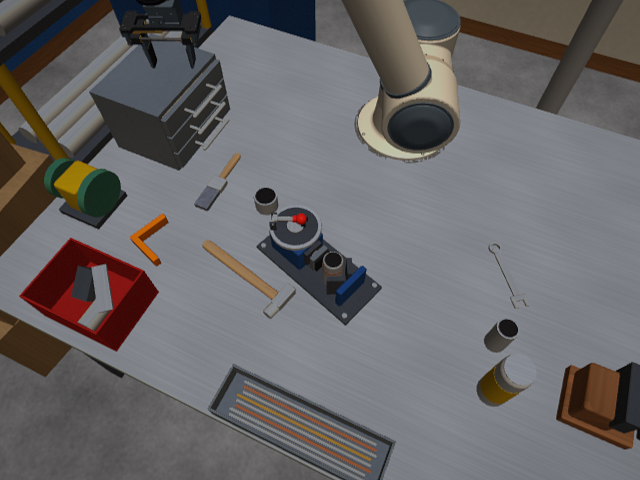

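The top view shows the wheel at about (367,250), the red ball at (362,253) and the hinge at about (388,243). The pipe is at (316,232), so the clamp's +y points image-left and slightly up. The scene view agrees, with the ball at (300,219). Next I'll triangulate the ball and take a closer wrist view.

```bash
cat > h.py <<'E'
import numpy as np,cv2
from bench import ctrl
np.set_printoptions(precision=4,suppress=True)
def cam(n):
    p=ctrl.camera_params(n)
    if n=="wrist":
        T=np.eye(4);T[:3,:3]=ctrl.current_eef_rot();T[:3,3]=ctrl.current_tool_pos();P=T@p["T_tool_cam"]
    else:P=np.array(p["pose"])
    return p,P
def ray(c,uv):
    p,P=c;d=np.array([(uv[0]-p["cx"])/p["fx"],-(uv[1]-p["cy"])/p["fy"],-1.])
    return P[:3,3],P[:3,:3]@d
def at_z(c,uv,z):
    o,d=ray(c,uv);return o+d*(z-o[2])/d[2]
def proj(c,X):
    p,P=c;q=P[:3,:3].T@(np.asarray(X)-P[:3,3]);return np.array([p["cx"]-p["fx"]*q[0]/q[2],p["cy"]+p["fy"]*q[1]/q[2]])
def red(im,near=None,r=40):
    b,g,rr=[im[...,i].astype(int) for i in range(3)]
    m=((rr>90)&(g<0.45*rr)&(b<0.45*rr)).astype(np.uint8)
    n,l,s,c=cv2.connectedComponentsWithStats(m)
    L=[(s[i,4],*c[i],*s[i,:4]) for i in range(1,n) if s[i,4]>8 and (near is None or np.hypot(*(c[i]-near))<r)]
    return max(L)
def tri(rs):
    A=0;b=0
    for o,d in rs:
        d=d/np.linalg.norm(d);M=np.eye(3)-np.outer(d,d);A=A+M;b=b+M@o
    return np.linalg.solve(A,b)
def down(a): # a: world angle (rad) of tool x
    x=np.array([np.cos(a),np.sin(a),0]);y=np.array([0,0,-1.]);return np.column_stack([x,y,np.cross(x,y)])
E
python3 - <<'E'
from h import *
t,s=cam("top"),cam("scene")
rt=red(cv2.imread("pics/top0.png"),(362,253));rs=red(cv2.imread("pics/scene0.png"),(300,219))
print(rt,rs)
print("tri",tri([ray(t,rt[1:3]),ray(s,rs[1:3])]),"z",at_z(t,rt[1:3],.138),at_z(s,rs[1:3],.138))
w=at_z(t,(367,250),.114);print("wheel",w,"hinge",at_z(t,(388,243),.138),"pipe",at_z(t,(316,232),.102))
for a in range(-180,180,30):
    q=ctrl.ik(w+[0,0,.17],down(np.radians(a)));print(a,q)
E
```

```text
(np.int32(112), np.float64(361.95535714285717), np.float64(251.74107142857142), np.int32(356), np.int32(247), np.int32(14), np.int32(11)) (np.int32(115), np.float64(299.31304347826085), np.float64(218.15652173913043), np.int32(293), np.int32(213), np.int32(13), np.int32(11))
tri [ 0.5167 -0.0838  0.1415] z [ 0.5163 -0.0829  0.138 ] [ 0.515 -0.086  0.138]
wheel [ 0.5211 -0.095   0.114 ] hinge [ 0.5354 -0.138   0.138 ] pipe [0.56   0.0159 0.102 ]
-180 [-16.793   16.8173  84.5277  -0.      78.655  163.207 ]
-150 [-16.793   16.8173  84.5277   0.      78.655  133.207 ]
-120 [-16.793   16.8173  84.5277  -0.      78.655  103.207 ]
-90 [-16.793   16.8173  84.5277  -0.      78.655   73.207 ]
-60 [-16.793   16.8173  84.5277   0.      78.655   43.207 ]
-30 [-16.793   16.8173  84.5277  -0.      78.655   13.207 ]
0 [-16.793   16.8173  84.5277  -0.      78.655  -16.793 ]
30 [-16.793   16.8173  84.5277  -0.      78.655  -46.793 ]
60 [-16.793   16.8173  84.5277   0.      78.655  -76.793 ]
90 [ -16.793    16.8173   84.5277   -0.       78.655  -106.793 ]
120 [ -16.793    16.8173   84.5277   -0.       78.655  -136.793 ]
150 [ -16.793    16.8173   84.5277    0.       78.655  -166.793 ]
```

Run:
```python
from h import *
ctrl.goto([.521,-.095,.27],down(np.radians(20)))
c=cam("wrist");im=ctrl.read_camera("wrist");cv2.imwrite("pics/w1.png",im)
u=proj(c,[.5167,-.083,.138]);r=red(im,u,60);print(ctrl.current_t(),ctrl.current_tool_pos(),u,r,at_z(c,r[1:3],.138))
print(proj(c,[.521,-.095,.114]))
```

```text
2.15 [ 0.521  -0.0958  0.2699] [322.2433 209.468 ] (np.int32(775), np.float64(322.1135483870968), np.float64(211.36774193548388), np.int32(308), np.int32(195), np.int32(29), np.int32(36)) [ 0.5172 -0.0847  0.138 ]
[322.0809 216.76  ]
```

View pics/w1.png

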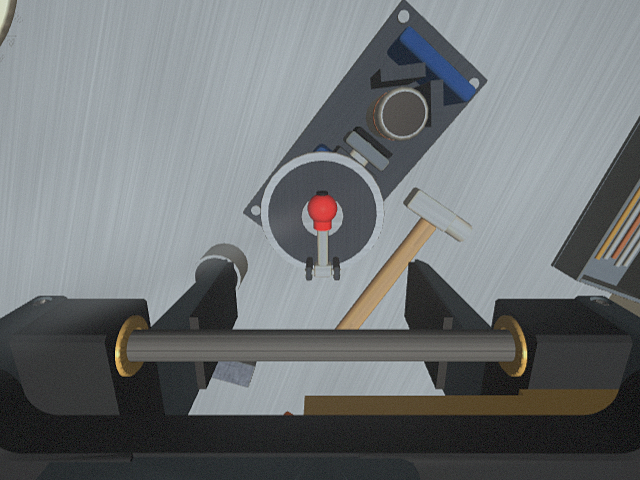

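The wrist view shows the rod vertical from the ball (322,210) to the lugs (309/336,268), so tool x at 20° is parallel to the pin. The wheel spans columns 262–384 and rows 152–272. I'll check the wheel centre and hinge against this, then grasp.

Run:
```python
from h import *
c=cam("wrist")
for l,uv,z in[("wl",(262,212),.114),("wr",(384,212),.114),("wt",(323,152),.114),("wb",(323,272),.114),("lugs",(322.5,268),.140),("ball",(322.1,209.7),.138)]:print(l,at_z(c,uv,z))
C=np.array([.5215,-.0962])
for z,o in((.114,0),(.138,14),(.138,-48)):print(proj(c,[*(C+o/1e3*np.array([-np.sin(np.radians(20)),np.cos(np.radians(20))])),z]))
```

```text
wl [ 0.4656 -0.1101  0.114 ]
wr [ 0.5748 -0.0705  0.114 ]
wt [ 0.5011 -0.0379  0.114 ]
wb [ 0.5414 -0.1484  0.114 ]
lugs [ 0.5356 -0.1343  0.14  ]
ball [ 0.5166 -0.0832  0.138 ]
[322.1554 218.0809]
[322.2513 209.5211]
[322.2604 274.4771]
```

Run:
```python
import cv2
im=cv2.imread("pics/w1.png")[140:300,240:400];cv2.imwrite("pics/w1c.png",cv2.resize(im,None,fx=3.75,fy=3.75,interpolation=cv2.INTER_CUBIC))
```

```text
(no output)
```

View pics/w1c.png

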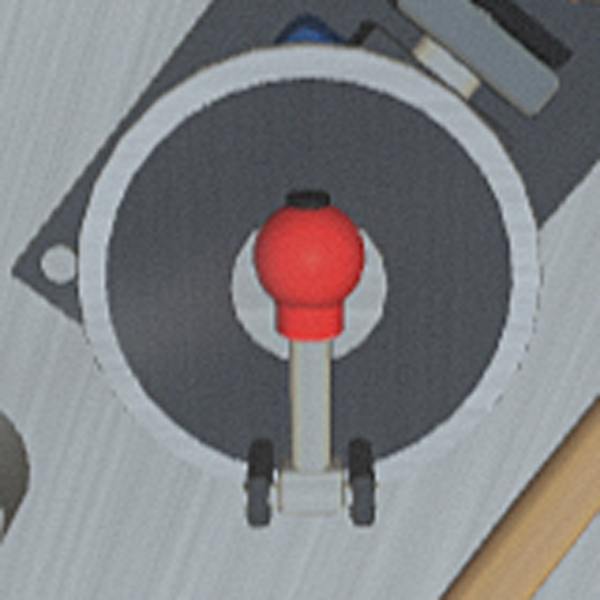

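Ball, hub, lugs and rim agree to about 2 mm, with the centre near (0.521, -0.096). Now I'll grasp the ball and unfold, logging forces.

```bash
cat >> h.py <<'E'
A=np.radians(20);C=np.array([.5213,-.0957]);ZP=.138;DZ=-.017  # TCP below ball centre
Rz=DZ
def ball(phi,f): # phi: world angle of hinge seen from axis, f: fold angle
    u=np.array([np.cos(phi),np.sin(phi)]);r=.048-.062*np.cos(f)
    return np.array([*(C+r*u),ZP+.062*np.sin(f)])
PHI0=A-np.pi/2
def polar(phi):
    F=np.array(ctrl.current_contact_force());u=np.array([np.cos(phi),np.sin(phi)]);t=np.array([np.sin(phi),-np.cos(phi)])
    return np.array([F[:2]@u,-F[:2]@t,F[2]]) # radial, push against cw motion (positive = resisting), z
E
python3 - <<'E'
from h import *
R=down(A);b=ball(PHI0,0);print(b)
ctrl.command_gripper(.6)
ctrl.move_l([*b[:2],.2],vel=.15,ori=R)
print(ctrl.move_l([*b[:2],b[2]+DZ],vel=.08,contact_N=6),polar(PHI0),ctrl.current_tool_pos())
ctrl.command_gripper(0)
print(ctrl.current_grip_width()*91,polar(PHI0),ctrl.current_tool_pos())
for f in np.radians([10,25,40,55]):
    p=ball(PHI0,f);p[2]+=DZ;ctrl.move_l(p,vel=.06);print(np.degrees(f),polar(PHI0),ctrl.current_grip_width()*91)
c=cam("wrist");cv2.imwrite("pics/w2.png",ctrl.read_camera("wrist")[100:420,120:540]);print(ctrl.current_t())
E
```

```text
[ 0.5165 -0.0825  0.138 ]
False [0.3149 0.2597 0.0973] [ 0.5168 -0.0826  0.1214]
24.223512923775726 [-2.0286  3.6015 -0.0366] [ 0.5169 -0.0824  0.1211]
10.0 [ 3.4875  4.3183 -3.4323] 24.095611344527132
25.0 [ 4.3328  5.8252 -4.5451] 23.89588316823078
40.0 [ 4.7604  6.5848 -5.5963] 24.263489332797587
55.0 [ 1.9803  7.2391 -6.6523] 24.20539915877009
6.8417
```

View pics/w2.png

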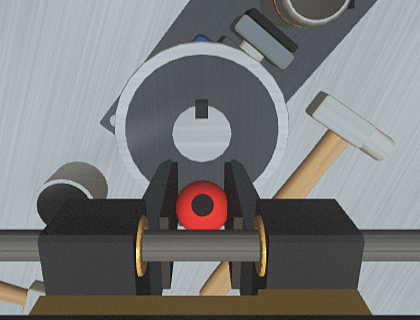

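The ball is held between the pads (red at (202,205) in the crop) and the handle is lifting. I'll continue to the upright stop.

Run:
```python
from h import *
for f in np.radians([70,80,86]):
    p=ball(PHI0,f);p[2]+=DZ;ctrl.move_l(p,vel=.06);print(np.degrees(f),polar(PHI0))
u=np.array([np.cos(PHI0),np.sin(PHI0),0]);p=ball(PHI0,np.pi/2);p[2]+=DZ
for k in range(-3,7):
    ctrl.move_l(p+u*.001*k,vel=.03);F=polar(PHI0);print(k,F)
    if F[0]<-7:break
print(ctrl.current_tool_pos()-p,ctrl.current_t())
```

```text
70.0 [ 0.9483  9.062  -6.979 ]
80.0 [-0.6511  7.3062 -3.4175]
86.0 [-1.076   7.664  -4.3683]
-3 [-1.7045  6.9008 -4.4349]
-2 [-2.5675  7.1862 -2.5273]
-1 [-2.8914  6.521  -3.2775]
0 [-2.4593  6.9923 -2.2188]
1 [-5.4277  7.204  -0.1706]
2 [-9.9887  6.9634  0.9524]
[ 0.0002 -0.0003 -0.0006] 9.35
```

```bash
cat >> h.py <<'E'
import json,os
def load():return json.load(open("st.json")) if os.path.exists("st.json") else dict(th=0.,e=[.0005*np.cos(PHI0),.0005*np.sin(PHI0)])
def save(s):json.dump(s,open("st.json","w"))
def step(s,d,vel=.06):
    s["th"]+=d;phi=PHI0-s["th"];p=ball(phi,np.pi/2);p[2]+=DZ;p[:2]+=s["e"]
    ctrl.move_l(p,vel=vel);F=polar(phi);u=np.array([np.cos(phi),np.sin(phi)])
    s["e"]=list(np.array(s["e"])+u*np.clip((F[0]+4)*1e-4,-.001,.001));save(s)
    v=np.array(ctrl.current_tool_pos())[:2]-C;a=(PHI0-np.arctan2(v[1],v[0]))%(2*np.pi)
    print("th %.2f act %.3f r %.4f F"%(s["th"],a,np.hypot(*v)),F,"e",np.array(s["e"])*1e3,"t %.2f"%ctrl.current_t(),flush=True)
    return F
E
python3 - <<'E'
from h import *
s=load()
for i in range(15):
    F=step(s,.2)
    if abs(F[0])>22 or F[1]>17 or abs(F[2])>20:print("abort");break
E
```

```text
th 0.20 act 0.211 r 0.0475 F [-5.4066  1.7055 -0.3998] e [ 0.1501 -0.3308] t 9.67
th 0.40 act 0.412 r 0.0475 F [-5.1976  2.0005  0.0188] e [ 0.1562 -0.2111] t 9.97
th 0.60 act 0.611 r 0.0475 F [-6.3955  1.2889 -1.6107] e [0.2157 0.0209] t 10.28
th 0.80 act 0.809 r 0.0474 F [-6.2146  2.1608 -3.4579] e [0.3122 0.2202] t 10.59
th 1.00 act 1.009 r 0.0473 F [-6.156   2.5038 -4.6706] e [0.4429 0.3917] t 10.90
th 1.20 act 1.208 r 0.0473 F [-3.2405  2.1152 -4.426 ] e [0.3857 0.3417] t 11.21
th 1.40 act 1.408 r 0.0475 F [-5.3619  2.7159 -5.327 ] e [0.5039 0.4093] t 11.52
th 1.60 act 1.608 r 0.0475 F [-3.3356  2.4065 -5.6699] e [0.4409 0.3884] t 11.82
th 1.80 act 1.809 r 0.0477 F [-4.2064  1.8672 -7.8006] e [0.4614 0.3909] t 12.13
th 2.00 act 2.009 r 0.0479 F [-3.6302  1.861  -7.9662] e [0.4245 0.3939] t 12.44
th 2.20 act 2.208 r 0.0481 F [-2.452   2.1928 -8.3228] e [0.2757 0.4367] t 12.75
th 2.40 act 2.407 r 0.0484 F [-4.6995  1.6097 -8.919 ] e [0.3378 0.4043] t 13.06
th 2.60 act 2.605 r 0.0485 F [-1.3697  1.5989 -7.9585] e [0.1333 0.5698] t 13.37
th 2.80 act 2.802 r 0.0488 F [-2.2692  2.43   -9.2399] e [0.023  0.7032] t 13.68
th 3.00 act 3.000 r 0.0489 F [ -2.5289   2.0318 -11.1659] e [-0.0463  0.8329] t 13.98
```

Run:
```python
from h import *
a=ctrl.read_camera("wrist")[100:400,160:480];b=ctrl.read_camera("scene")[170:320,220:400]
b=cv2.resize(b,(360,300),interpolation=cv2.INTER_CUBIC);cv2.imwrite("pics/m3.png",np.hstack([a,b]))
print(ctrl.current_tool_pos(),polar(PHI0-3.0),ctrl.current_grip_width()*91,ctrl.current_wrist_torque())
```

```text
[ 0.4982 -0.0526  0.1827] [ -2.2576   1.7254 -13.0048] 24.06295879382844 [-0.3332  0.2196  0.0554]
```

View pics/m3.png

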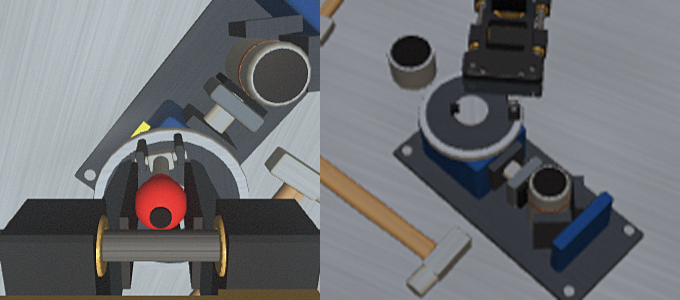

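Run:
```python
from h import *
c=cam("wrist");phi=PHI0-3.0
for f in(90,80,70):print(f,proj(c,ball(phi,np.radians(f))),"hinge",proj(c,[*(C+.048*np.array([np.cos(phi),np.sin(phi)])),.138]))
s=load();p=np.array(ball(phi,np.pi/2));p[2]+=DZ;p[:2]+=s["e"]
for k in(-.001,-.002,-.003):
    ctrl.move_l(p+[0,0,k],vel=.03);print(k,polar(phi),ctrl.current_tool_pos(),ctrl.current_t())
```

```text
90 [322.9834 308.4891] hinge [322.4749 261.347 ]
80 [325.992  326.7176] hinge [322.4749 261.347 ]
70 [328.7011 341.4248] hinge [322.4749 261.347 ]
-0.001 [-0.463   5.1067  1.0978] [ 0.4986 -0.0526  0.1825] 14.3333
-0.002 [ 2.0028  6.2296 12.6564] [ 0.499  -0.0527  0.1822] 14.5833
-0.003 [ 2.1113  6.9099 17.3161] [ 0.4993 -0.0527  0.1816] 14.8333
```

```bash
python3 - <<'E'
t=open("h.py").read()
t=t.replace('p[2]+=DZ;p[:2]+=s["e"]\n','p[2]+=DZ+s.setdefault("z",-.0013);p[:2]+=s["e"]\n').replace('-.001,.001));save(s)','-.001,.001));s["z"]+=np.clip(F[2]*3e-5,-3e-4,3e-4);save(s)')
open("h.py","w").write(t)
E
python3 - <<'E'
from h import *
s=load();L=[]
for i in range(22):
    F=step(s,.12,vel=.05);L.append(F[1])
    if abs(F[0])>22 or F[1]>14 or abs(F[2])>20:print("abort");break
    if i>8 and np.mean(L[-2:])>np.median(L[2:8])+1.3:print("rise");break
E
```

```text
th 3.12 act 3.122 r 0.0488 F [-0.6854  5.2757 -1.5775] e [-0.1664  1.1419] t 15.10
th 3.24 act 3.244 r 0.0490 F [-1.8202  4.177  -1.9952] e [-0.2204  1.3531] t 15.37
th 3.36 act 3.363 r 0.0492 F [-2.4932  3.6007 -0.7023] e [-0.2401  1.5025] t 15.63
th 3.48 act 3.478 r 0.0493 F [-3.8052  4.1313 -0.5891] e [-0.2403  1.5219] t 15.90
th 3.60 act 3.593 r 0.0494 F [-2.8791  4.3585  0.0589] e [-0.228   1.6333] t 16.17
th 3.72 act 3.708 r 0.0494 F [-3.9336  4.4803  0.908 ] e [-0.2265  1.6398] t 16.43
th 3.84 act 3.823 r 0.0494 F [-3.3795  3.6606  0.6741] e [-0.2053  1.6981] t 16.70
th 3.96 act 3.937 r 0.0495 F [-3.35    3.9972  0.5829] e [-0.1759  1.7561] t 16.97
th 4.08 act 4.053 r 0.0494 F [-2.7471  3.3547 -0.0549] e [-0.1063  1.8602] t 17.23
th 4.20 act 4.168 r 0.0494 F [-2.3246  4.3633  0.9686] e [0.0029 1.9874] t 17.50
th 4.32 act 4.283 r 0.0494 F [-2.733   4.2533  0.7565] e [0.0963 2.0729] t 17.77
th 4.44 act 4.397 r 0.0494 F [-2.042   4.3971  0.2331] e [0.2555 2.1869] t 18.03
th 4.56 act 4.511 r 0.0494 F [-3.2628  4.37    0.4555] e [0.3202 2.2224] t 18.30
th 4.68 act 4.625 r 0.0492 F [-2.7105  6.3788  0.1199] e [0.4398 2.2704] t 18.57
rise
```

Run:
```python
from h import *
s=load()
for i in range(3):
    F=step(s,.1,vel=.05)
    if F[1]>8.3:print("tight");break
ctrl.sleep(.1);print(polar(PHI0-s["th"]))
```

```text
th 4.78 act 4.719 r 0.0492 F [-1.4296  6.9282  0.1296] e [0.6868 2.3418] t 18.82
th 4.88 act 4.813 r 0.0491 F [-1.9996  8.1504  0.6153] e [0.8835 2.3779] t 19.07
th 4.98 act 4.908 r 0.0491 F [-2.5811  8.5658  0.5494] e [1.0249 2.3894] t 19.32
tight
[-2.8509  8.2455  0.2929]
```

Run:
```python
from h import *
s=load();step(s,.06,vel=.04);ctrl.sleep(.2);phi=PHI0-s["th"];print(polar(phi),np.array(ctrl.current_tool_pos()),ctrl.current_q())
# circle fit of logged actual positions (th, act, r)
a=np.array([3.122,3.363,3.593,3.823,4.053,4.283,4.511,4.719,4.908,.211,.611,1.009,1.408,1.809,2.208,2.605,3.0]);r=np.array([.0488,.0492,.0494,.0494,.0494,.0494,.0494,.0492,.0491,.0475,.0475,.0473,.0475,.0477,.0481,.0485,.0489])
X=C+np.c_[r*np.cos(PHI0-a),r*np.sin(PHI0-a)]
q=np.linalg.lstsq(np.c_[2*X,np.ones(len(X))],(X**2).sum(1),rcond=None)[0]
Cf=q[:2];print("centre",Cf,"r",np.sqrt(q[2]+Cf@Cf))
v=np.array(ctrl.current_tool_pos())[:2]-Cf;print("phi true",np.degrees(np.arctan2(v[1],v[0])),"model",np.degrees(phi)%360-360)
for a in(0,180):
    x=np.degrees(np.arctan2(v[1],v[0]))+90+a;print(x,ctrl.ik(ctrl.current_tool_pos(),down(np.radians(x))))
```

```text
th 5.04 act 4.962 r 0.0490 F [-3.7884 10.0346  0.3263] e [1.0461 2.3899] t 19.67
[-3.0317  9.5631 -0.4955] [ 0.5701 -0.0908  0.182 ] [-15.0592  26.3544  86.2784   0.1439  67.4083 -35.1135]
centre [ 0.5219 -0.0948] r 0.0483892764967196
phi true 4.755092555414322 model -358.7707287459349
94.75509255541432 [ -14.9776   26.3417   86.3018   -0.       67.3565 -109.7327]
274.7550925554143 [-14.9776  26.3417  86.3018  -0.      67.3565  70.2673]
```

The clamp is tight: about 5.4 N extra at the handle, roughly 0.5 rad past bite. Next I'll relieve the push, turn the tool on the free-spinning ball so its jaws lie along the pin, and start folding.

```bash
cat >> h.py <<'E'
C2=np.array([.5219,-.0948]);PH=np.radians(4.75);U=np.array([np.cos(PH),np.sin(PH),0]);TT=np.array([np.sin(PH),-np.cos(PH),0])
E
python3 - <<'E'
from h import *
s=load();p=np.array(ctrl.current_tool_pos());p0=p.copy()
ctrl.move_l(p+TT*.0005,vel=.03);print(polar(PH))
for a in (40,60,80,94.75):
    ctrl.goto(p+TT*.0005,down(np.radians(a)));print(a,polar(PH),ctrl.current_t())
print((np.array(ctrl.current_tool_pos())-p0)@np.c_[U,TT,[0,0,1]],ctrl.current_wrist_torque())
cv2.imwrite("pics/w4.png",ctrl.read_camera("wrist")[60:420,120:540])
E
```

```text
[-2.279   7.0386 -3.0638]
40 [ 0.3837  7.8554 -4.0591] 20.5583
60 [ 1.3055 10.3706 -4.8447] 21.0
80 [ 0.1677 11.9024 -2.5053] 21.4417
94.75 [-0.8438 11.8231 -2.5317] 21.8083
[-0.0001 -0.0012  0.0001] [2.4154 0.2892 0.013 ]
```

View pics/w4.png

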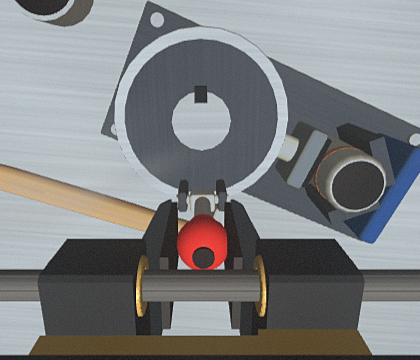

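The handle is upright and the jaws line up with the hinge: hub (200,120), hinge (203,200) and ball (202,240) are in a line. I'll relieve the side force and fold.

Run:
```python
from h import *
p=np.array(ctrl.current_tool_pos());c=0.;p0=p.copy()
ctrl.move_l(p+TT*.0006,vel=.03);F=polar(PH);print(F)
c=.0006
for k in range(3):
    if F[1]<4:break
    c-=.0005;ctrl.move_l(p+TT*c,vel=.03);F=polar(PH);print(c,F)
for f in np.radians([80,68,55,42,30,18,9,4,1]):
    d=-U*.062*np.cos(f)+np.array([0,0,.062*(np.sin(f)-1)])
    ctrl.move_l(p+d+TT*c,vel=.06);F=polar(PH);c-=np.clip((F[1]-2)*1e-4,-3e-4,3e-4)
    print("%.0f"%np.degrees(f),F,c*1e3,(np.array(ctrl.current_tool_pos())-p0)@TT*1e3,ctrl.current_t())
    if np.abs(F).max()>20:print("abort");break
```

```text
[-0.6307  7.1502 -3.5853]
9.999999999999994e-05 [-1.6223  5.6224 -3.558 ]
-0.0004000000000000001 [-1.3736  4.9656 -3.548 ]
-0.0009000000000000001 [-2.2443  3.0463 -4.0093]
80 [ 2.5217  1.7596 -8.5293] -0.8759563792653422 -0.801696799658032 23.1917
68 [ 3.1069  0.2763 -4.1703] -0.7035851344584557 -0.6258929402036244 23.5583
55 [ 3.6654 -0.0431 -1.6571] -0.49927530876172105 -0.5166077785027434 23.9417
42 [ 2.3958 -0.541  -0.8991] -0.24517054412181213 -0.38028912494204253 24.325
30 [ 3.3303  0.6241 -0.595 ] -0.10757884358574343 -0.20884403810305033 24.6917
18 [ 2.8014 -0.1321 -0.7438] 0.10562994847651788 -0.1135131521512402 25.0583
9 [2.5849 1.5529 0.5707] 0.15033755000382787 0.020055627290191086 25.3667
4 [1.2157 1.1583 1.0971] 0.234512404208734 0.0800430082350701 25.6167
1 [1.2949 1.7046 0.1564] 0.26405295941372103 0.13080956456986723 25.8667
```

Run:
```python
from h import *
p=np.array(ctrl.current_tool_pos());print(p)
for k in(1,2,3,4):
    ctrl.move_l(p-[0,0,.0008*k],vel=.02);F=polar(PH);print(k,F,ctrl.current_tool_pos()[2])
    if F[2]>6:break
ctrl.command_gripper(.55);print(polar(PH))
q=np.array(ctrl.current_tool_pos());ctrl.move_l([*q[:2],.27],vel=.12)
c=cam("wrist");im=ctrl.read_camera("wrist");cv2.imwrite("pics/w5.png",im[100:420,120:540])
b=ctrl.read_camera("scene");t=ctrl.read_camera("top")
r=red(im);print("ball",r,at_z(c,r[1:3],.138),"exp",C2-.014*U[:2],ctrl.current_t())
```

```text
[ 0.5081 -0.0949  0.121 ]
1 [1.7638 1.9336 1.4103] 0.1201583982428676
2 [0.1607 2.0644 0.9288] 0.1193497414932809
3 [0.7788 2.2787 1.223 ] 0.11852600233387765
4 [0.16   1.8648 0.9813] 0.11772400917318503
[-0.0878 -0.3964 -0.9951]
ball (np.int32(724), np.float64(320.8770718232044), np.float64(227.57734806629836), np.int32(307), np.int32(212), np.int32(28), np.int32(34)) [ 0.5094 -0.0948  0.138 ] exp [ 0.5079 -0.096 ] 29.0167
```

View pics/w5.png

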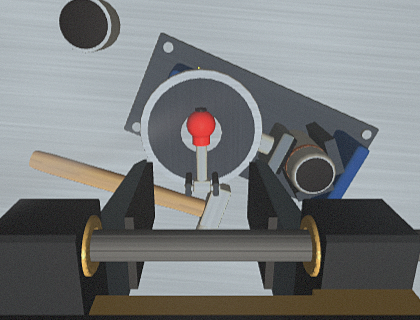

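The wrist view shows the handle folded, with the ball at (201,128) over the hub and the jaw, pipe and V block closed up. I didn't feel the fold stop, so I'll press lightly on the ball with shut fingers to confirm it is flat (ball top should be at z ≈ 0.151).

Run:
```python
from h import *
b=C2-.014*U[:2];ctrl.command_gripper(0)
ctrl.move_l([*b,.17],vel=.12);print(polar(PH))
h=ctrl.move_l([*b,.1485],vel=.02,contact_N=6);print("hit",h,polar(PH),ctrl.current_tool_pos())
ctrl.move_l([*b,.27],vel=.12)
c=cam("wrist");im=ctrl.read_camera("wrist");r=red(im);print(r,at_z(c,r[1:3],.138),polar(PH),ctrl.current_t())
a=im[100:400,160:480];d=ctrl.read_camera("scene")[170:320,220:400]
cv2.imwrite("pics/w6.png",np.hstack([a,cv2.resize(d,(360,300),interpolation=cv2.INTER_CUBIC)]))
```

```text
[-0.3138  0.5878  0.4254]
hit True [-1.6184 -0.4585  8.8361] [ 0.5077 -0.096   0.1499]
(np.int32(718), np.float64(321.9108635097493), np.float64(228.13788300835654), np.int32(308), np.int32(212), np.int32(28), np.int32(35)) [ 0.5094 -0.0948  0.138 ] [-0.1116 -0.02    0.1452] 32.975
```

View pics/w6.png

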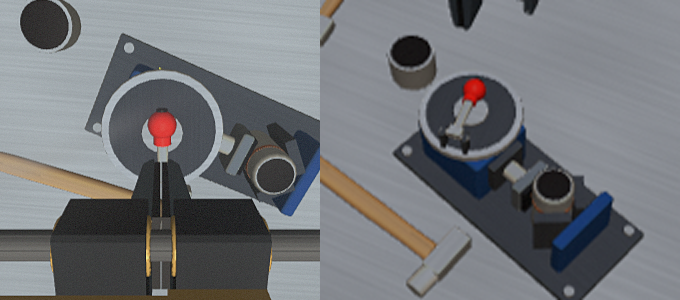

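The stop is firm at z = 0.150 (flat would be 0.151), the handle is folded, and the pipe sits in the V. I'm clear of everything, so I'll hand in.

```bash
python3 -c "
from bench import ctrl
print(ctrl.current_contact_force(),ctrl.current_t());ctrl.sign_off()"
```

```text
[0.14414182 0.32512674 0.40786666] 33.025
the job is handed in; nothing more can be done
```

I unfolded the handle to its upright stop, wound the wheel about 5 rad clockwise until the clamp was tight, folded the handle flat and let go. I signed off at 33 s with the gripper about 12 cm above the ball, touching nothing.

- **Clamp force:** The push at the handle rose from about 4.2 N to 9.6 N, which suggests about 60 N on the pipe. The angle since first bite (about 0.45–0.55 rad) suggests about 50 N. The two estimates differ slightly, but both lie between 30 N (loose) and 85 N (dented). Just before folding, the side force on the handle briefly read 11.8 N while I turned the tool. I saw no sign that this wound the wheel further, but I did not re-measure the jaw force afterwards.
- **Baseline:** The resting force while the wheel ran free was lower than the stated 5 N. It was about 2 N at first, while a vertical load sat on the grip, and about 4.2 N once I relieved that load.
- **Fold:** The gripper did not feel the fold stop while lowering the ball. I then pressed on the ball with shut fingers and met firm contact at z = 0.150 m, where flat should be 0.151 m.
- **Last pictures:** They show the handle flat across the hub and the pipe in the V block. The nearby hammer and short coupon look undisturbed.

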